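# Snap the bearing end cover home with the mandrel

### The arm

A 6-joint arm with a two-finger parallel gripper is mounted at the origin on the work surface; the furniture and walls round the work are solid. World frame = base frame: x ahead of the robot, y to its left, z up, the work surface at z = 0. Lengths are in m, angles in rad, forces in N, time in s.
With the tool pointing down it reaches from about 0.225 to 0.875 m from the base axis. Payload 3.4 kg.
Tool frame: the origin (TCP) lies midway between the tips of the shut fingers; the grasp point (between the pads) lies 19 mm behind it (robot.tcp_to_grasp is the x of the grasp point in the tool frame, in m); x points along the fingers, y is the direction in which the jaws open and shut, and the axes are right-handed (so a half turn about x gives the same grasp; the last joint's range is limited). The gripper opens to 85 mm and grips with 20 to 120 N. Pads are 22 mm wide; open, the fingers measure 114 mm over their backs; the gripper's body (76 mm by 85 mm) begins 54 mm behind the grasp point. The pads swing forward as they close: fully open they stand 13 mm farther back than shut.
Start: joints at [-1.337, 0.276, 1.505, -0, 1.361, -0.121], TCP at [0.2, -0.539, 0.231] pointing down, gripper open.
Joint ranges: [-2.89, 2.89], [-0.75, 2.08], [0.22, 2.7], [-1.18, 4.32], [0.11, 2.71], [-2.7, 2.7]. Speed limits (rad/s): [2.57, 2.57, 3.14, 3.14, 3.14, 3.14].

### API

Orientations are given as a rotation vector (axis times angle).
In Python, from rig import robot gives the robot as it stands.
- The arm moves only by the shell command python3 -m creep 'ROWS' [FORCE]. ROWS is JSON, a list of rows, each an object with "translation": the shift along the tool's x, y, z in m, a list of three; "delta_rot": the turn, a rotation vector about the tool's x, y, z in rad, a list of three; "jaw": the finger opening in m, from 0 to 0.0854. A call has 1 to 10 rows; each row is the pose to reach, as a shift and turn from the pose commanded when the call began, along the tool's axes at that moment; what a row does not reach only later rows make up. A row lasts 1/12 s, in which the tool goes at most 41.7 mm and 7.16 degrees, less where a joint would pass 70% of its speed; a pose out of reach is approached as far as the arm can. A call with a gripper value outside its range is refused whole. The fingers move at their own pace and stop on an object; FORCE is the grip in N (left out, the last holds). Time passes only in rows, so rows that repeat a pose let the fingers close. It gives the time, the measured TCP pose, the force and the opening at its end, in the units of the state.
- robot.get_state(): the state, without advancing time (a new reading comes with each control period).
- robot.grab_frame(name): name is "scene" or "top"; returns (picture, depth): 400x640x3 uint8, blue, green, red; 400x640 float32, m along the optical axis (not along the pixel's ray), 0 where there is no reading.
- robot.calibration(name): a dict with "vfov" (degrees; the focal length in pixels is half the picture's height over the tangent of half this angle, whatever the lens; pixels are square), "cx", "cy" (the principal point, pixels), "k1" (the pictures are not rectified: a ray, as slopes to the right and down, at radius r is drawn at 1 + k1 r^2 times it, then the intrinsics apply), "view" (4x4, takes a point from world to camera coordinates). Camera axes: x right, y up, looking along -z (the intrinsics and any distortion apply to the point x, -y, -z); pixel columns grow to the right and rows downward; lengths in m; the calibration is good to about 2 mm. A picture is of the moment at which its call begins. calibration takes no time and is no camera call.
- robot.sign_off(): hands the job in, once; it reports no verdict.
The state is a dict: "time": time; "joint_positions": joint angles; "dq": joint speeds; "joint_torque": joint torques, N m; "position": TCP position; "ee_rot": TCP orientation; "force": force on the tool from outside, world axes, zero at the start; "torque": the same for the moment, N m; "opening": opening from 0.0 (shut) to 1.0 (fully open).
Only numpy, scipy, OpenCV 4.12 (cv2) and the standard library are available. Lean on these libraries where they do the work, as an engineer would, in place of code of your own. Each camera call takes 0.05 s, during which the arm holds its last target.

### The job

One of the two bearing housings has an end cover still standing proud of its rim. Take the T-pin steel mandrel by its plug, set its flat foot squarely on the middle of that cover and, keeping hold of it, press down until the cover snaps fully home, flush with the rim; do not press the cover with the gripper, and do not touch the housing that is already closed. Then stand the mandrel upright on the bench again and let go.

Things in the scene. Friction and masses are not known exactly. Their poses are not given: they have to be found in the camera images.
- mandrel_mid (a point): Seating tool: the mandrel, a loose turned steel plug 38 mm in diameter and 37 mm tall with a flat foot, standing upright on the bench; from the plug's top a 6 mm stem rises to a cross pin 28 mm long (T shape, top 69 mm above the foot). 0.25 to 0.47 kg. Grip the plug across its 38 mm, at any yaw. This point is on its axis, 28 mm above the foot (9 mm below the plug's top edge); z is up the stem.
- mandrel: The same mandrel: origin at the centre of its flat foot, z up the stem.
- housing_a: The bearing housing to close: dark steel, fixed to the bench, round foot 112 mm in diameter and 12 mm thick, with a boss 86 mm in diameter whose rim is 49 mm above the bench. Origin on its axis at bench level, z up. It carries the cover that stands proud.
- cover_a (a joint): How far the proud cover has been pressed in, m: 0 = proud (14 mm of its bright side wall shows above the boss's rim), 0.014 = home, its top flush with the rim. Sprung like a snap fit: the push needed rises to about 12 N at 3 mm, then falls; past about 8 mm it snaps down by itself and stays. Released before 5 mm it springs back up; between 5 and 8 mm it may stick.
- cover_a_top (a point): Centre of the flat top of the proud cover, a bright metal cap 72 mm in diameter in the boss; 63 mm above the bench when proud, 49 mm when home. Press straight down here.
- housing_b: An identical housing whose cover is already home (top flush with the rim, 49 mm above the bench, no side wall showing); leave it alone. Origin on its axis at bench level. The two housings stand side by side in either order.
Mind the look-alikes: they are no part of the job. What is shaped like the housing_a but green or yellow is not meant.

How it is judged:
On the way:
1. the held mandrel presses squarely on the middle of the proud cover and drives it down (at least 2 mm) (value of joint cover_a above 0.002 m and contact force between mandrel and housing_a above 1 N and contact force between the fingers and mandrel above 1 N and horizontal distance between mandrel and cover_a_top below 0.015 m and angle between mandrel's own z axis and vertical below 0.2 rad), for 0.04 s.
At the end, for the whole second after the job is handed in: The proud cover is fully home (within 2 mm) and the mandrel stands at rest on the bench, foot less than 6 mm above it, upright within 10 degrees, released (value of joint cover_a above 0.012 m and height (world z) of mandrel below 0.006 m and angle between mandrel's own z axis and vertical below 0.17 rad and linear speed of mandrel below 0.02 m/s); the robot touches nothing.
It fails at once if the gripper presses the cover or its housing itself (more than 5 N) (contact force between the fingers and housing_a above 5 N).
It fails at once if the cover is driven down while the mandrel is not held (dropped, thrown or hit with something else) (value of joint cover_a above 0.002 m and velocity of joint cover_a above 0.02 m/s and contact force between the fingers and mandrel below 0.5 N).
It fails at once if the cover is pressed by the mandrel more than 17 mm off its middle or tilted more than 14 degrees (value of joint cover_a between 0.002 and 0.01 m and contact force between mandrel and housing_a above 2 N and (horizontal distance between mandrel and cover_a_top above 0.017 m or angle between mandrel's own z axis and vertical above 0.25 rad)).
It fails at once if the closed housing is touched with the gripper or the mandrel (more than 2 N) (contact force between any of the fingers, mandrel and housing_b above 2 N).
It also fails if it takes over 51 s, if anything falls off the work surface, if the arm or the gripper's body presses on something with over 40 N, if the wrist force passes 120 N, or if a joint passes its speed limit or range.

## Working session

There is one attempt and no reset: what is moved stays moved. The work goes in short steps, Python scripts to look and compute and a shell command to move; the robot and the scene stay as the last step left them, time stands still between calls to the robot, and variables do not carry over. Pictures are saved under pics/ and viewed, and the job is handed in when it is done.

```bash
ls; mkdir -p pics
cat > h.py <<'E'
import numpy as np,cv2
from rig import robot
def px2w(c,u,v,d,undist=True):
    f=200/np.tan(np.radians(c['vfov'])/2)
    xd,yd=(u-c['cx'])/f,(v-c['cy'])/f
    x,y=xd,yd
    for _ in range(20):
        s=1+c['k1']*(x*x+y*y); x,y=xd/s,yd/s
    p=np.stack([x*d,-y*d,-d*np.ones_like(d),np.ones_like(d)],-1)
    return (p@np.linalg.inv(np.array(c['view'])).T)[...,:3]
def ray_z(c,u,v,z):
    V=np.array(c['view']);o=np.linalg.inv(V)[:3,3]
    p=px2w(c,np.float64(u),np.float64(v),np.float64(1.))
    return o+(p-o)*(z-o[2])/(p[2]-o[2])
E
python3 - <<'E'
from h import *
for n in("scene","top"):
    im,d=robot.grab_frame(n); cv2.imwrite(f"pics/{n}0.png",im); np.savez(f"{n}0.npz",im=im,d=d)
    print(n,robot.calibration(n))
print(robot.get_state(),robot.tcp_to_grasp)
E
```

```text
pics
scene {'vfov': 50.39060990299224, 'cx': 319.0347105024584, 'cy': 198.24944574021052, 'k1': -0.011540365069134435, 'view': array([[ 0.90126214, -0.43303167, -0.01449585, -0.51145316],
       [ 0.34470849,  0.69636426,  0.62948619, -0.2635436 ],
       [-0.26249307, -0.57232891,  0.77687644, -1.02994657],
       [ 0.        ,  0.        ,  0.        ,  1.        ]])}
top {'vfov': 52.653959724303405, 'cx': 326.41574914328544, 'cy': 204.31968189922895, 'k1': -0.05371074553224671, 'view': array([[ 0.01584199, -0.99971614, -0.01779549,  0.0385784 ],
       [ 0.98362195,  0.01238609,  0.17981783, -0.59865987],
       [-0.17954637, -0.02035271,  0.98353895, -1.24996559],
       [ 0.        ,  0.        ,  0.        ,  1.        ]])}
{'time': 0.1, 'joint_positions': array([-1.33702917e+00,  2.76560675e-01,  1.50599510e+00, -1.73506549e-05,
        1.36071281e+00, -1.21028220e-01]), 'dq': array([-0.00025525, -0.0030639 , -0.00428217, -0.00062029, -0.0014438 ,
        0.00131844]), 'joint_torque': array([ 1.17325308e-03, -4.17700446e+01, -2.46405190e+01, -1.06498533e-04,
        5.83402987e-03, -7.52495026e-06]), 'position': array([ 0.19961902, -0.53873953,  0.23051428]), 'ee_rot': array([ 2.02884499,  0.36548398, -2.02907454]), 'force': array([-1.08829681, -0.48062682,  0.65689351]), 'torque': array([0.01783102, 0.01431787, 0.03495147]), 'opening': 1.0015947899396909} -0.0187
```

View pics/scene0.png

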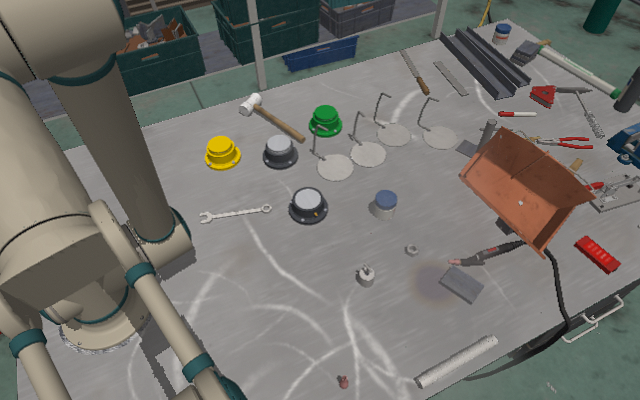

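View pics/top0.png

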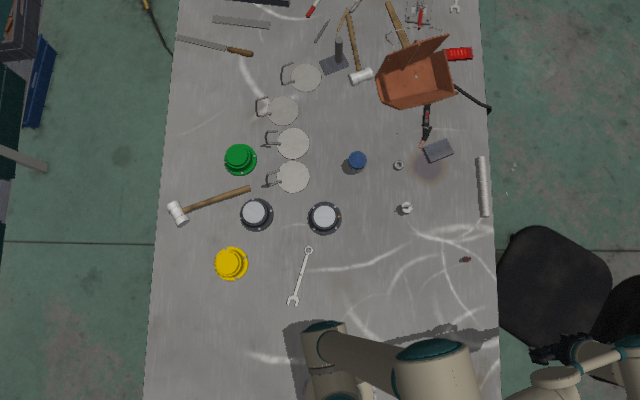

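Run:
```python
from h import *
im=cv2.imread("pics/scene0.png"); t=cv2.imread("pics/top0.png")
a=cv2.resize(im[125:305,255:415],None,fx=3.3,fy=3.3,interpolation=2)
cv2.imwrite("pics/c1.png",a)
b=cv2.resize(t[180:250,230:430],None,fx=4,fy=4,interpolation=2)
cv2.imwrite("pics/c2.png",b)
S=np.load("scene0.npz");T=np.load("top0.npz")
for n,D,pts in(("scene",S,[(280,144),(308,198),(366,267)]),("top",T,[(254,212),(324,217),(406,208)])):
    c=robot.calibration(n)
    for u,v in pts: print(n,u,v,px2w(c,np.float64(u),np.float64(v),np.float64(D['d'][v,u])).round(4))
```

```text
scene 280 144 [0.5704 0.2779 0.0608]
scene 308 198 [0.5623 0.0579 0.0478]
scene 366 267 [ 0.5908 -0.2115  0.0696]
top 254 212 [0.5687 0.2793 0.0619]
top 324 217 [0.5573 0.0543 0.0495]
top 406 208 [ 0.5918 -0.2118  0.0402]
```

View pics/c1.png

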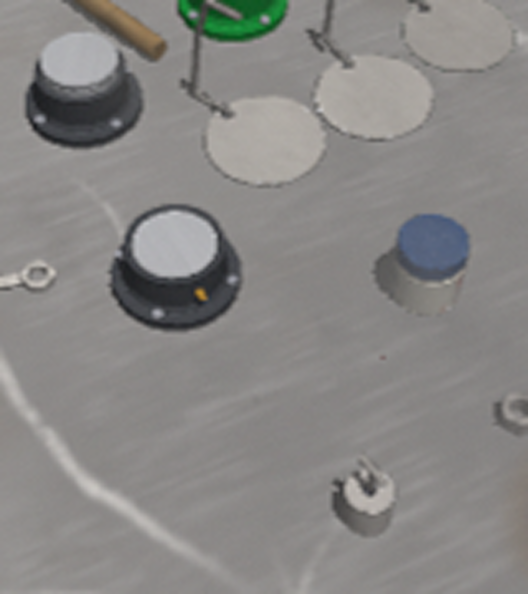

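View pics/c2.png

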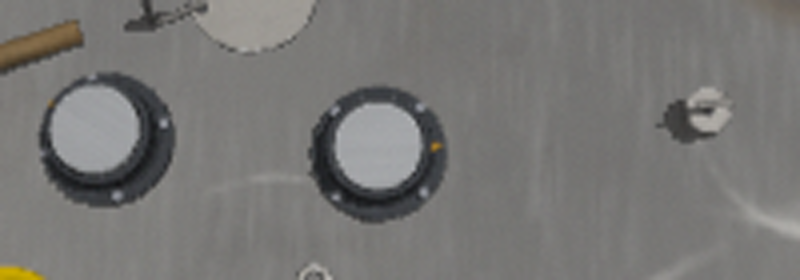

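```bash
cat >> h.py <<'E'
from scipy.optimize import least_squares
from scipy.spatial.transform import Rotation as R
def cloud(n,D):
    c=robot.calibration(n); v,u=np.mgrid[0:400,0:640].astype(float)
    P=px2w(c,u,v,D.astype(float)); return P[D>0]
def circ(P,r):
    # robust: fit disc centre via min enclosing circle of the disc points + centroid
    c,rr=cv2.minEnclosingCircle(P[:,:2].astype(np.float32)*1000)
    return P[:,:2].mean(0).round(4),(np.array(c)/1000).round(4),round(rr/1000,4),len(P),P[:,2].mean().round(4)
def near(P,xy,r,z0,z1):
    return P[(np.hypot(P[:,0]-xy[0],P[:,1]-xy[1])<r)&(P[:,2]>z0)&(P[:,2]<z1)]
E
python3 - <<'E'
from h import *
for n in("scene","top"):
    P=cloud(n,np.load(n+"0.npz")['d'])
    print(n,'A',circ(near(P,(.57,.279),.05,.057,.068),.036))
    print(n,'B',circ(near(P,(.56,.055),.06,.045,.055),.036))
    print(n,'M',circ(near(P,(.592,-.211),.03,.032,.042),.019), circ(near(P,(.592,-.211),.03,.012,.042),.019), near(P,(.592,-.211),.03,.055,.08).round(3).tolist())
s=robot.get_state(); print(R.from_rotvec(s['ee_rot']).as_matrix().round(3))
E
```

```text
scene A (array([0.5684, 0.2805]), array([0.5675, 0.2822]), 0.0383, 325, np.float64(0.0632))
scene B (array([0.5598, 0.0531]), array([0.5622, 0.0543]), 0.0446, 602, np.float64(0.0493))
scene M (array([ 0.5929, -0.2154]), array([ 0.5952, -0.2125]), 0.0201, 152, np.float64(0.0369)) (array([ 0.5913, -0.2181]), array([ 0.5957, -0.2128]), 0.0204, 213, np.float64(0.0326)) [[0.592, -0.2, 0.069], [0.594, -0.202, 0.071], [0.596, -0.202, 0.069], [0.592, -0.201, 0.067], [0.594, -0.202, 0.067], [0.595, -0.204, 0.069], [0.592, -0.205, 0.067], [0.594, -0.205, 0.067], [0.596, -0.207, 0.069], [0.593, -0.209, 0.068], [0.594, -0.21, 0.07], [0.597, -0.211, 0.068], [0.591, -0.212, 0.07], [0.593, -0.212, 0.069], [0.595, -0.213, 0.068], [0.598, -0.214, 0.067], [0.593, -0.213, 0.066], [0.594, -0.216, 0.069], [0.596, -0.217, 0.069], [0.599, -0.217, 0.066], [0.592, -0.215, 0.064], [0.593, -0.217, 0.068], [0.594, -0.22, 0.07], [0.597, -0.22, 0.068], [0.598, -0.222, 0.071], [0.593, -0.214, 0.057], [0.595, -0.216, 0.059], [0.594, -0.221, 0.068], [0.595, -0.223, 0.07], [0.597, -0.224, 0.071], [0.599, -0.225, 0.07
[... 309 characters left out ...]
array([ 0.5941, -0.2133]), array([ 0.5952, -0.2152]), 0.0196, 84, np.float64(0.0371)) (array([ 0.5927, -0.2116]), array([ 0.5956, -0.2137]), 0.0199, 102, np.float64(0.0347)) [[0.601, -0.227, 0.064], [0.597, -0.205, 0.063], [0.597, -0.207, 0.067], [0.596, -0.209, 0.072], [0.596, -0.213, 0.069], [0.596, -0.216, 0.071], [0.596, -0.219, 0.071], [0.596, -0.222, 0.072], [0.597, -0.227, 0.065], [0.594, -0.201, 0.066], [0.592, -0.203, 0.073], [0.593, -0.207, 0.068], [0.593, -0.21, 0.068], [0.593, -0.213, 0.07], [0.592, -0.215, 0.074], [0.594, -0.22, 0.065], [0.594, -0.224, 0.063], [0.594, -0.227, 0.065], [0.592, -0.215, 0.057]]
[[-0.     0.347 -0.938]
 [ 0.002 -0.938 -0.347]
 [-1.    -0.002 -0.   ]]
```

Candidates: the proud cover is scene (280,150) / top (254,213), with its bright wall showing and its top at z 0.063. The near dark housing, scene (308,204), is the closed one at z 0.049. The yellow (222,152) and green (325,120) ones are decoys. The mandrel is scene (366,274) / top (406,208), with the T-pin visible in the crop. The blue can (384,204) and the nut are not it.

```bash
python3 -m creep '[{"translation":[0.09,-0.168,-0.484],"delta_rot":[0,0,0],"jaw":0.0854},{"translation":[0.09,-0.168,-0.484],"delta_rot":[0,0,0],"jaw":0.0854},{"translation":[0.09,-0.168,-0.484],"delta_rot":[0,0,0],"jaw":0.0854},{"translation":[0.09,-0.168,-0.484],"delta_rot":[0,0,0],"jaw":0.0854},{"translation":[0.09,-0.168,-0.484],"delta_rot":[0,0,0],"jaw":0.0854},{"translation":[0.09,-0.168,-0.484],"delta_rot":[0,0,0],"jaw":0.0854},{"translation":[0.09,-0.168,-0.484],"delta_rot":[0,0,0],"jaw":0.0854},{"translation":[0.09,-0.168,-0.484],"delta_rot":[0,0,0],"jaw":0.0854},{"translation":[0.09,-0.168,-0.484],"delta_rot":[0,0,0],"jaw":0.0854},{"translation":[0.09,-0.168,-0.484],"delta_rot":[0,0,0],"jaw":0.0854}]'
cat >> h.py <<'E'
def go(xyz):
    s=robot.get_state();M=R.from_rotvec(s['ee_rot']).as_matrix()
    print('t',round(s['time'],2),'pos',s['position'].round(4),'F',s['force'].round(1),'op',round(s['opening'],3)); print('shift',(M.T@(np.array(xyz)-s['position'])).round(4)); print(M.round(3).tolist())
E
python3 -c "
from h import *
go((.5952,-.2135,.13))"
```

```text
time: 0.93
position: [0.5176, -0.2766, 0.1585]
ee_rot: [2.028, 0.364, -2.029]
force: [0.3, -1.1, 1.0]
opening: 0.999
t 0.93 pos [ 0.5176 -0.2766  0.1585] F [ 0.3 -1.1  1. ] op 0.999
shift [ 0.0285 -0.0322 -0.0947]
[[-0.001, 0.348, -0.938], [0.0, -0.938, -0.348], [-1.0, -0.0, 0.0]]
```

```bash
python3 -m creep '[{"translation":[0.015,-0.016,-0.045],"delta_rot":[0,0,0],"jaw":0.0854},{"translation":[0.023,-0.027,-0.078],"delta_rot":[0,0,0],"jaw":0.0854},{"translation":[0.023,-0.027,-0.078],"delta_rot":[0,0,0],"jaw":0.0854},{"translation":[0.023,-0.027,-0.078],"delta_rot":[0,0,0],"jaw":0.0854}]'
python3 - <<'E'
from h import *
go((.5952,-.2135,.006))
im,d=robot.grab_frame("scene"); 
cv2.imwrite("pics/s1.png",cv2.resize(im[180:320,280:480],None,fx=4,fy=4,interpolation=2))
P=cloud("scene",d)
print(circ(near(P,(.5952,-.2135),.03,.032,.042),.019))
E
```

```text
time: 1.27
position: [0.5811, -0.2238, 0.1346]
ee_rot: [2.024, 0.369, -2.029]
force: [0.2, -0.9, 0.3]
opening: 1.0
t 1.27 pos [ 0.5811 -0.2238  0.1346] F [ 0.2 -0.9  0.3] op 1.0
shift [ 0.1286 -0.0044 -0.017 ]
[[-0.002, 0.351, -0.936], [0.001, -0.936, -0.351], [-1.0, -0.002, 0.002]]
(array([ 0.5929, -0.2154]), array([ 0.5946, -0.2129]), 0.0195, 151, np.float64(0.0371))
```

View pics/s1.png

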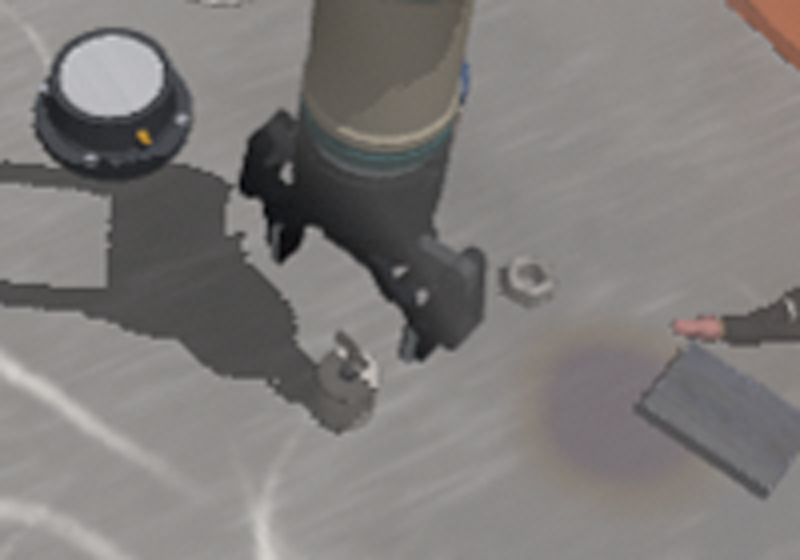

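The gripper (fingers around (270,240) and (420,330) in the crop) is above and behind the mandrel at crop (345,390). Next I align it.

```bash
python3 -m creep '[{"translation":[0.01,-0.004,-0.014],"delta_rot":[0,0,0],"jaw":0.0854},{"translation":[0.01,-0.004,-0.014],"delta_rot":[0,0,0],"jaw":0.0854},{"translation":[0.01,-0.004,-0.014],"delta_rot":[0,0,0],"jaw":0.0854},{"translation":[0.01,-0.004,-0.014],"delta_rot":[0,0,0],"jaw":0.0854},{"translation":[0.01,-0.004,-0.014],"delta_rot":[0,0,0],"jaw":0.0854}]'
python3 - <<'E'
from h import *
go((.5952,-.2135,.006))
E
```

```text
time: 1.73
position: [0.5915, -0.2182, 0.1266]
ee_rot: [2.029, 0.362, -2.029]
force: [0.4, -0.2, 0.1]
opening: 0.996
t 1.73 pos [ 0.5915 -0.2182  0.1266] F [ 0.4 -0.2  0.1] op 0.996
shift [ 0.1206 -0.0032 -0.0051]
[[0.0, 0.346, -0.938], [-0.0, -0.938, -0.346], [-1.0, 0.001, -0.0]]
```

```bash
python3 -m creep '[{"translation":[0.02,-0.003,-0.005],"delta_rot":[0,0,0],"jaw":0.0854},{"translation":[0.04,-0.003,-0.005],"delta_rot":[0,0,0],"jaw":0.0854},{"translation":[0.04,-0.003,-0.005],"delta_rot":[0,0,0],"jaw":0.0854},{"translation":[0.04,-0.003,-0.005],"delta_rot":[0,0,0],"jaw":0.0854},{"translation":[0.04,-0.003,-0.005],"delta_rot":[0,0,0],"jaw":0.0854},{"translation":[0.04,-0.003,-0.005],"delta_rot":[0,0,0],"jaw":0.0854}]'
python3 - <<'E'
from h import *
go((.5952,-.2135,.006))
E
```

```text
time: 2.23
position: [0.5965, -0.2135, 0.0877]
ee_rot: [2.03, 0.361, -2.026]
force: [0.1, -0.7, 0.5]
opening: 0.997
t 2.23 pos [ 0.5965 -0.2135  0.0877] F [ 0.1 -0.7  0.5] op 0.997
shift [ 0.0817 -0.0006  0.0013]
[[0.002, 0.347, -0.938], [-0.001, -0.938, -0.347], [-1.0, 0.002, -0.002]]
```

```bash
python3 -m creep '[{"translation":[0.02,0,0.001],"delta_rot":[0,0,0],"jaw":0.0854},{"translation":[0.04,0,0.001],"delta_rot":[0,0,0],"jaw":0.0854},{"translation":[0.06,0,0.001],"delta_rot":[0,0,0],"jaw":0.0854},{"translation":[0.072,0,0.001],"delta_rot":[0,0,0],"jaw":0.0854},{"translation":[0.08,0,0.001],"delta_rot":[0,0,0],"jaw":0.0854},{"translation":[0.08,0,0.001],"delta_rot":[0,0,0],"jaw":0.0854},{"translation":[0.08,0,0.001],"delta_rot":[0,0,0],"jaw":0.0854},{"translation":[0.08,0,0.001],"delta_rot":[0,0,0],"jaw":0.0854}]'
python3 - <<'E'
from h import *
go((.5952,-.2135,.006))
im,d=robot.grab_frame("scene"); 
cv2.imwrite("pics/s2.png",cv2.resize(im[200:340,280:480],None,fx=4,fy=4,interpolation=2))
E
```

```text
time: 2.9
position: [0.5958, -0.2136, 0.0074]
ee_rot: [2.03, 0.362, -2.026]
force: [0.0, -1.1, -0.4]
opening: 0.999
t 2.9 pos [ 0.5958 -0.2136  0.0074] F [ 0.  -1.1 -0.4] op 0.999
shift [ 0.0014 -0.0003  0.0005]
[[0.002, 0.347, -0.938], [-0.001, -0.938, -0.347], [-1.0, 0.002, -0.002]]
```

View pics/s2.png

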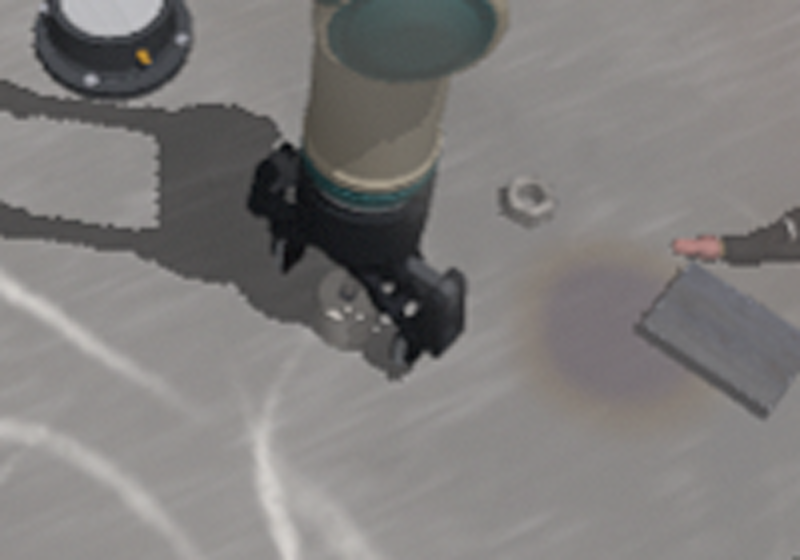

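The mandrel (crop 348,310) sits between the open fingers. Closing on it.

```bash
python3 -m creep '[{"translation":[0.001,0,0],"delta_rot":[0,0,0],"jaw":0.036},{"translation":[0.001,0,0],"delta_rot":[0,0,0],"jaw":0.03},{"translation":[0.001,0,0],"delta_rot":[0,0,0],"jaw":0.03},{"translation":[0.001,0,0],"delta_rot":[0,0,0],"jaw":0.03},{"translation":[0.001,0,0],"delta_rot":[0,0,0],"jaw":0.03},{"translation":[0.001,0,0],"delta_rot":[0,0,0],"jaw":0.03},{"translation":[0.001,0,0],"delta_rot":[0,0,0],"jaw":0.03},{"translation":[0.001,0,0],"delta_rot":[0,0,0],"jaw":0.03},{"translation":[0.001,0,0],"delta_rot":[0,0,0],"jaw":0.03},{"translation":[0.001,0,0],"delta_rot":[0,0,0],"jaw":0.03}]' 80
python3 - <<'E'
from h import *
go((.5952,-.2135,.15))
E
```

```text
time: 3.78
position: [0.5952, -0.2134, 0.0059]
ee_rot: [2.029, 0.363, -2.027]
force: [-0.4, 0.1, 5.6]
opening: 0.427
t 3.78 pos [ 0.5952 -0.2134  0.0059] F [-0.4  0.1  5.6] op 0.427
shift [-1.441e-01  2.000e-04 -1.000e-04]
[[0.001, 0.347, -0.938], [-0.001, -0.938, -0.347], [-1.0, 0.001, -0.001]]
```

```bash
python3 -m creep '[{"translation":[-0.02,0,0],"delta_rot":[0,0,0],"jaw":0.02},{"translation":[-0.05,0,0],"delta_rot":[0,0,0],"jaw":0.02},{"translation":[-0.08,0,0],"delta_rot":[0,0,0],"jaw":0.02},{"translation":[-0.11,0,0],"delta_rot":[0,0,0],"jaw":0.02},{"translation":[-0.14,0,0],"delta_rot":[0,0,0],"jaw":0.02},{"translation":[-0.16,0,0],"delta_rot":[0,0,0],"jaw":0.02},{"translation":[-0.16,0,0],"delta_rot":[0,0,0],"jaw":0.02},{"translation":[-0.16,0,0],"delta_rot":[0,0,0],"jaw":0.02},{"translation":[-0.16,0,0],"delta_rot":[0,0,0],"jaw":0.02}]'
python3 - <<'E'
from h import *
go((.568,.2822,.165))
im,d=robot.grab_frame("scene"); 
cv2.imwrite("pics/s3.png",cv2.resize(im[160:340,280:480],None,fx=3.3,fy=3.3,interpolation=2))
P=cloud("scene",d);Q=near(P,(.5952,-.2135),.05,.0,.25)
print(np.histogram(Q[:,2],bins=np.arange(0,.26,.01)))
E
```

```text
time: 4.53
position: [0.5932, -0.2123, 0.1627]
ee_rot: [2.026, 0.367, -2.033]
force: [-0.3, -0.3, -4.1]
opening: 0.422
t 4.53 pos [ 0.5932 -0.2123  0.1627] F [-0.3 -0.3 -4.1] op 0.422
shift [-0.0012 -0.4725 -0.1481]
[[-0.004, 0.347, -0.938], [0.002, -0.938, -0.347], [-1.0, -0.003, 0.003]]
(array([573,   0,   0,   0,   0,   0,   0,   0,   0,   0,   0,   0,   0,
         0,   0,  11,  37,  62,  68, 172,  52, 137,  65,  86,  66]), array([0.  , 0.01, 0.02, 0.03, 0.04, 0.05, 0.06, 0.07, 0.08, 0.09, 0.1 ,
       0.11, 0.12, 0.13, 0.14, 0.15, 0.16, 0.17, 0.18, 0.19, 0.2 , 0.21,
       0.22, 0.23, 0.24, 0.25]))
```

View pics/s3.png

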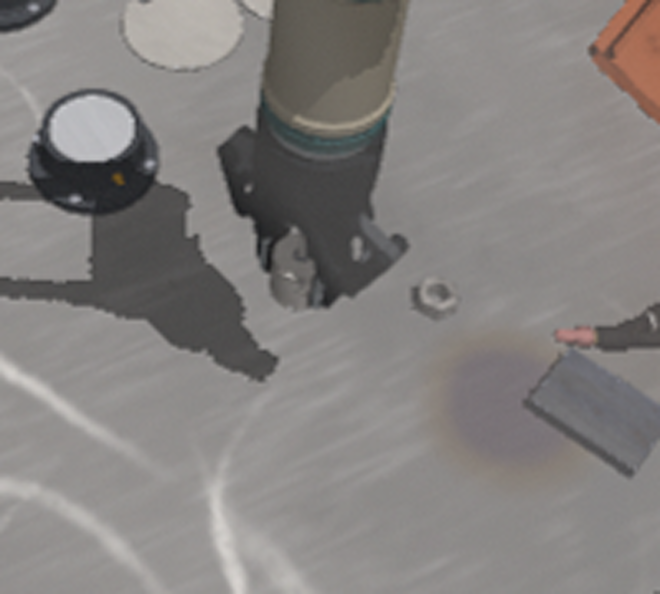

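The mandrel is held upright (crop 292,275) and clear of the bench. Before moving I check the carry path for obstacles.

Run:
```python
from h import *
for n in("scene","top"):
    P=cloud(n,np.load(n+"0.npz")['d'])
    Q=P[(P[:,0]>.6)&(P[:,0]<.8)&(P[:,1]>-.1)&(P[:,1]<.42)&(P[:,2]>.03)]
    if n=='scene':Q=Q[Q[:,2]<.3]
    H,xe,ye=np.histogram2d(Q[:,0],Q[:,1],bins=[np.arange(.6,.81,.02),np.arange(-.1,.43,.04)]);print(H.astype(int)); print(Q[:,2].max(), np.sort(Q[Q[:,0]<.68][:,2])[-10:].round(3))
```

```text
[[  0   0   0   5   1   0   0   0   5  27   0   0   1]
 [  0   0   0   0   0   0   0   0   0   0   0   0   5]
 [  0   0   0   0   0   0   0   0   0   0   0   0   0]
 [  0   0   0   0   0   0   0   5  56   0   0   0   0]
 [  0   0   0   0   0   0   0  18   0   0   0   0   0]
 [ 12  45   0   0   0   0   0   0   0   0   7  18   0]
 [105  78   0   0   0   0   0   0   0   0  72  52   1]
 [ 83  80   0   0   0   0   0   0   0   0  93  47   1]
 [ 19  44   0   0   0   0   0   0   0   0  78  47   5]
 [  0   0   0   0   0   0   0   0   0   0  38  26   0]]
0.14035920848315797 [0.133 0.133 0.134 0.134 0.134 0.134 0.135 0.136 0.137 0.138]
[[ 0  0  0  4  2  0  0  0  2 34  3  0  2]
 [ 0  0  0  0  0  0  0  0  0  0  0  3  4]
 [ 0  0  0  0  0  0  0  0  0  0  2  2  0]
 [ 0  0  0  0  0  0  0  2 30  0  0  0  0]
 [ 0  0  0  0  0  0  0 19  1  0  0  0  0]
 [ 4 26  0  0  0  0  0  0  0  0  5 12  0]
 [40 70  0  0  0  0  0  0  0  0 64 72  1]
 [37 68  0  0  0  0  0  0  0  0 75 72 13]
 [14 36  0  0  0  0  0  0  0  0 67 71  7]
 [ 0  0  0  0  0  0  0  0  0  0 32 39  3]]
0.14234002433548687 [0.13  0.131 0.132 0.132 0.133 0.134 0.134 0.135 0.135 0.136]
```

```bash
python3 -m creep '[{"translation":[-0.01,-0.03,-0.009],"delta_rot":[0,0,0],"jaw":0.02},{"translation":[-0.01,-0.065,-0.02],"delta_rot":[0,0,0],"jaw":0.02},{"translation":[-0.01,-0.1,-0.031],"delta_rot":[0,0,0],"jaw":0.02},{"translation":[-0.01,-0.135,-0.042],"delta_rot":[0,0,0],"jaw":0.02},{"translation":[-0.01,-0.17,-0.053],"delta_rot":[0,0,0],"jaw":0.02},{"translation":[-0.01,-0.205,-0.064],"delta_rot":[0,0,0],"jaw":0.02},{"translation":[-0.01,-0.24,-0.075],"delta_rot":[0,0,0],"jaw":0.02},{"translation":[-0.01,-0.275,-0.086],"delta_rot":[0,0,0],"jaw":0.02},{"translation":[-0.01,-0.31,-0.097],"delta_rot":[0,0,0],"jaw":0.02},{"translation":[-0.01,-0.335,-0.105],"delta_rot":[0,0,0],"jaw":0.02}]'
python3 -m creep '[{"translation":[0,-0.03,-0.01],"delta_rot":[0,0,0],"jaw":0.02},{"translation":[0,-0.06,-0.019],"delta_rot":[0,0,0],"jaw":0.02},{"translation":[0,-0.09,-0.029],"delta_rot":[0,0,0],"jaw":0.02},{"translation":[0,-0.115,-0.036],"delta_rot":[0,0,0],"jaw":0.02},{"translation":[0,-0.132,-0.042],"delta_rot":[0,0,0],"jaw":0.02},{"translation":[0,-0.138,-0.043],"delta_rot":[0,0,0],"jaw":0.02},{"translation":[0,-0.138,-0.043],"delta_rot":[0,0,0],"jaw":0.02},{"translation":[0,-0.138,-0.043],"delta_rot":[0,0,0],"jaw":0.02},{"translation":[0,-0.138,-0.043],"delta_rot":[0,0,0],"jaw":0.02},{"translation":[0,-0.138,-0.043],"delta_rot":[0,0,0],"jaw":0.02}]'
python3 - <<'E'
from h import *
go((.568,.2822,.165))
E
```

```text
time: 5.42
position: [0.5748, 0.1406, 0.1726]
ee_rot: [2.024, 0.367, -2.033]
force: [-0.3, -1.2, -3.2]
opening: 0.422
time: 6.25
position: [0.5693, 0.2803, 0.1748]
ee_rot: [2.028, 0.361, -2.03]
force: [-0.2, -0.3, -2.7]
opening: 0.424
t 6.25 pos [0.5693 0.2803 0.1748] F [-0.2 -0.3 -2.7] op 0.424
shift [ 0.0098 -0.0022  0.0005]
[[-0.001, 0.346, -0.938], [-0.001, -0.938, -0.346], [-1.0, 0.001, 0.001]]
```

```bash
python3 -m creep '[{"translation":[0.03,-0.002,0.0005],"delta_rot":[0,0,0],"jaw":0.02},{"translation":[0.06,-0.002,0.0005],"delta_rot":[0,0,0],"jaw":0.02},{"translation":[0.08,-0.002,0.0005],"delta_rot":[0,0,0],"jaw":0.02},{"translation":[0.092,-0.002,0.0005],"delta_rot":[0,0,0],"jaw":0.02},{"translation":[0.095,-0.002,0.0005],"delta_rot":[0,0,0],"jaw":0.02},{"translation":[0.095,-0.002,0.0005],"delta_rot":[0,0,0],"jaw":0.02},{"translation":[0.095,-0.002,0.0005],"delta_rot":[0,0,0],"jaw":0.02},{"translation":[0.095,-0.002,0.0005],"delta_rot":[0,0,0],"jaw":0.02}]' 100
python3 - <<'E'
from h import *
go((.568,.2822,.055))
im,d=robot.grab_frame("scene"); 
cv2.imwrite("pics/s4.png",cv2.resize(im[60:200,220:380],None,fx=4,fy=4,interpolation=2))
im,d=robot.grab_frame("top"); 
cv2.imwrite("pics/t4.png",cv2.resize(im[150:270,190:350],None,fx=4,fy=4,interpolation=2))
E
```

```text
time: 6.92
position: [0.5693, 0.2836, 0.0817]
ee_rot: [2.032, 0.364, -2.026]
force: [-0.9, -0.6, -3.4]
opening: 0.419
t 6.92 pos [0.5693 0.2836 0.0817] F [-0.9 -0.6 -3.4] op 0.419
shift [0.0267 0.0008 0.0018]
[[0.003, 0.347, -0.938], [0.001, -0.938, -0.347], [-1.0, 0.0, -0.003]]
```

View pics/s4.png

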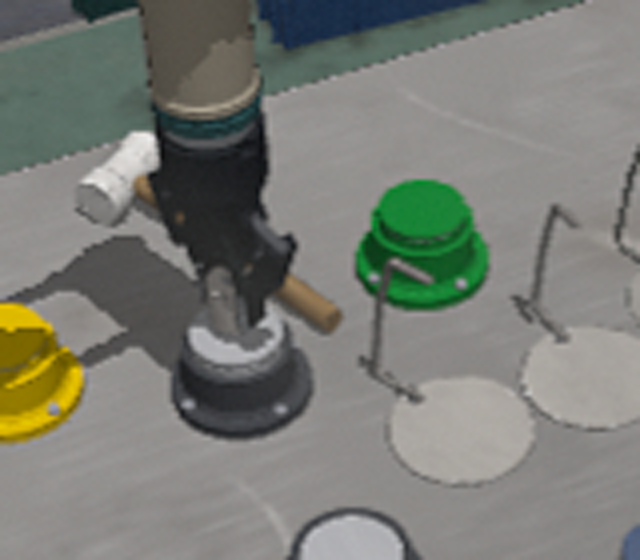

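View pics/t4.png

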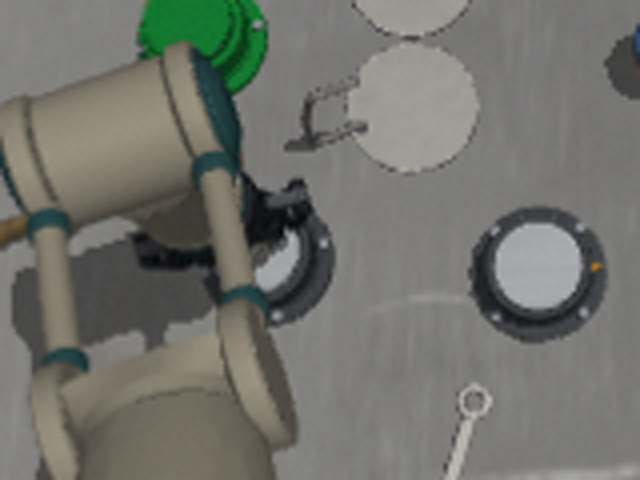

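The mandrel (scene crop 225,305) hangs upright over the middle of the proud cover (crop 237,340), with the fingers clear. Pressing in small steps.

```bash
python3 -m creep '[{"translation":[0.003,0.0005,0.0015],"delta_rot":[0,0,0],"jaw":0.02},{"translation":[0.006,0.0005,0.0015],"delta_rot":[0,0,0],"jaw":0.02},{"translation":[0.009,0.0005,0.0015],"delta_rot":[0,0,0],"jaw":0.02},{"translation":[0.011,0.0005,0.0015],"delta_rot":[0,0,0],"jaw":0.02},{"translation":[0.012,0.0005,0.0015],"delta_rot":[0,0,0],"jaw":0.02},{"translation":[0.013,0.0005,0.0015],"delta_rot":[0,0,0],"jaw":0.02},{"translation":[0.014,0.0005,0.0015],"delta_rot":[0,0,0],"jaw":0.02},{"translation":[0.015,0.0005,0.0015],"delta_rot":[0,0,0],"jaw":0.02}]'
python3 - <<'E'
from h import *
go((.568,.2822,.055))
E
```

```text
time: 7.68
position: [0.5666, 0.2826, 0.0662]
ee_rot: [2.028, 0.364, -2.028]
force: [-3.2, -0.8, 7.4]
opening: 0.421
t 7.68 pos [0.5666 0.2826 0.0662] F [-3.2 -0.8  7.4] op 0.421
shift [ 0.0112  0.0008 -0.0012]
[[-0.0, 0.347, -0.938], [-0.0, -0.938, -0.347], [-1.0, 0.0, 0.0]]
```

Contact has been made: force rose about 10 N. I keep pressing to the home depth.

```bash
python3 -m creep '[{"translation":[0.0015,0,0],"delta_rot":[0,0,0],"jaw":0.02},{"translation":[0.003,0,0],"delta_rot":[0,0,0],"jaw":0.02},{"translation":[0.0045,0,0],"delta_rot":[0,0,0],"jaw":0.02},{"translation":[0.006,0,0],"delta_rot":[0,0,0],"jaw":0.02},{"translation":[0.0075,0,0],"delta_rot":[0,0,0],"jaw":0.02},{"translation":[0.009,0,0],"delta_rot":[0,0,0],"jaw":0.02},{"translation":[0.0105,0,0],"delta_rot":[0,0,0],"jaw":0.02},{"translation":[0.011,0,0],"delta_rot":[0,0,0],"jaw":0.02},{"translation":[0.011,0,0],"delta_rot":[0,0,0],"jaw":0.02}]'
python3 - <<'E'
from h import *
go((.568,.2822,.055))
E
```

```text
time: 8.43
position: [0.5669, 0.2825, 0.055]
ee_rot: [2.028, 0.363, -2.028]
force: [-1.6, -0.8, 4.6]
opening: 0.42
t 8.43 pos [0.5669 0.2825 0.055 ] F [-1.6 -0.8  4.6] op 0.42
shift [-0.      0.0007 -0.0009]
[[0.0, 0.347, -0.938], [-0.0, -0.938, -0.347], [-1.0, 0.0, -0.0]]
```

```bash
python3 -m creep '[{"translation":[0.001,0,0],"delta_rot":[0,0,0],"jaw":0.02},{"translation":[0.0015,0,0],"delta_rot":[0,0,0],"jaw":0.02},{"translation":[0.0015,0,0],"delta_rot":[0,0,0],"jaw":0.02}]'
python3 -m creep '[{"translation":[-0.02,0,0],"delta_rot":[0,0,0],"jaw":0.02},{"translation":[-0.05,0,0],"delta_rot":[0,0,0],"jaw":0.02},{"translation":[-0.08,0,0],"delta_rot":[0,0,0],"jaw":0.02},{"translation":[-0.11,0,0],"delta_rot":[0,0,0],"jaw":0.02},{"translation":[-0.12,0,0],"delta_rot":[0,0,0],"jaw":0.02},{"translation":[-0.12,0,0],"delta_rot":[0,0,0],"jaw":0.02},{"translation":[-0.12,0,0],"delta_rot":[0,0,0],"jaw":0.02}]'
python3 - <<'E'
from h import *
go((.58,-.2135,.175))
im,d=robot.grab_frame("scene"); 
cv2.imwrite("pics/s5.png",cv2.resize(im[60:200,220:380],None,fx=4,fy=4,interpolation=2))
P=cloud("scene",d)
print(circ(near(P,(.568,.2822),.036,.04,.07),.03))
E
```

```text
time: 8.68
position: [0.5669, 0.2825, 0.0549]
ee_rot: [2.029, 0.364, -2.027]
force: [-4.1, -2.7, 12.0]
opening: 0.422
time: 9.27
position: [0.5665, 0.2824, 0.1717]
ee_rot: [2.027, 0.363, -2.029]
force: [-0.7, 0.2, -3.5]
opening: 0.421
t 9.27 pos [0.5665 0.2824 0.1717] F [-0.7  0.2 -3.5] op 0.421
shift [-0.0031  0.4697  0.1596]
[[-0.001, 0.347, -0.938], [-0.0, -0.938, -0.347], [-1.0, 0.0, 0.001]]
(array([0.5676, 0.2809]), array([0.568 , 0.2822]), 0.0359, 301, np.float64(0.0495))
```

View pics/s5.png

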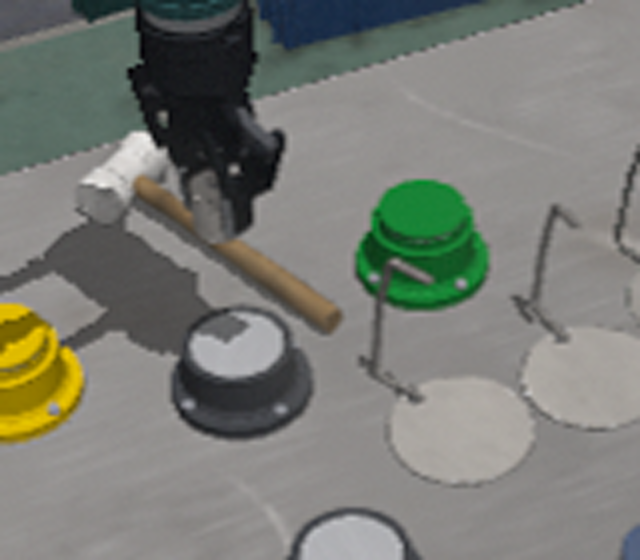

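The cover (crop 237,340) is flush, with its top at z = 0.0495 m. Next I carry the mandrel back to its original spot, keeping it high.

```bash
python3 -m creep '[{"translation":[0,0.03,0.009],"delta_rot":[0,0,0],"jaw":0.02},{"translation":[0,0.065,0.02],"delta_rot":[0,0,0],"jaw":0.02},{"translation":[0,0.1,0.031],"delta_rot":[0,0,0],"jaw":0.02},{"translation":[0,0.135,0.042],"delta_rot":[0,0,0],"jaw":0.02},{"translation":[0,0.17,0.053],"delta_rot":[0,0,0],"jaw":0.02},{"translation":[0,0.205,0.064],"delta_rot":[0,0,0],"jaw":0.02},{"translation":[0,0.24,0.075],"delta_rot":[0,0,0],"jaw":0.02},{"translation":[0,0.275,0.086],"delta_rot":[0,0,0],"jaw":0.02},{"translation":[0,0.31,0.097],"delta_rot":[0,0,0],"jaw":0.02},{"translation":[0,0.335,0.105],"delta_rot":[0,0,0],"jaw":0.02}]'
python3 -m creep '[{"translation":[0,0.03,0.01],"delta_rot":[0,0,0],"jaw":0.02},{"translation":[0,0.06,0.019],"delta_rot":[0,0,0],"jaw":0.02},{"translation":[0.01,0.09,0.029],"delta_rot":[0,0,0],"jaw":0.02},{"translation":[0.03,0.115,0.036],"delta_rot":[0,0,0],"jaw":0.02},{"translation":[0.06,0.132,0.042],"delta_rot":[0,0,0],"jaw":0.02},{"translation":[0.09,0.138,0.043],"delta_rot":[0,0,0],"jaw":0.02},{"translation":[0.12,0.138,0.043],"delta_rot":[0,0,0],"jaw":0.02},{"translation":[0.14,0.138,0.043],"delta_rot":[0,0,0],"jaw":0.02},{"translation":[0.14,0.138,0.043],"delta_rot":[0,0,0],"jaw":0.02},{"translation":[0.14,0.138,0.043],"delta_rot":[0,0,0],"jaw":0.02}]'
python3 - <<'E'
from h import *
go((.592,-.2135,.006))
E
```

```text
time: 10.15
position: [0.5832, -0.0711, 0.1697]
ee_rot: [2.024, 0.363, -2.034]
force: [0.6, 1.0, -3.3]
opening: 0.416
time: 10.98
position: [0.5901, -0.2114, 0.0295]
ee_rot: [2.024, 0.368, -2.036]
force: [0.2, 0.3, -2.8]
opening: 0.417
t 10.98 pos [ 0.5901 -0.2114  0.0295] F [ 0.2  0.3 -2.8] op 0.417
shift [ 0.0235  0.0027 -0.0012]
[[-0.006, 0.347, -0.938], [0.003, -0.938, -0.347], [-1.0, -0.005, 0.005]]
```

```bash
python3 -m creep '[{"translation":[0.006,0,0],"delta_rot":[0,0,0],"jaw":0.02},{"translation":[0.011,0,0],"delta_rot":[0,0,0],"jaw":0.02},{"translation":[0.016,0,0],"delta_rot":[0,0,0],"jaw":0.02},{"translation":[0.019,0,0],"delta_rot":[0,0,0],"jaw":0.02},{"translation":[0.021,0,0],"delta_rot":[0,0,0],"jaw":0.02},{"translation":[0.022,0,0],"delta_rot":[0,0,0],"jaw":0.02},{"translation":[0.022,0,0],"delta_rot":[0,0,0],"jaw":0.02},{"translation":[0.022,0,0],"delta_rot":[0,0,0],"jaw":0.02}]'
```

```text
time: 11.65
position: [0.5925, -0.2124, 0.011]
ee_rot: [2.028, 0.363, -2.028]
force: [-0.2, 0.3, -3.5]
opening: 0.415
```

```bash
python3 -m creep '[{"translation":[0.001,0,0],"delta_rot":[0,0,0],"jaw":0.02},{"translation":[0.002,0,0],"delta_rot":[0,0,0],"jaw":0.02},{"translation":[0.003,0,0],"delta_rot":[0,0,0],"jaw":0.02},{"translation":[0.004,0,0],"delta_rot":[0,0,0],"jaw":0.02},{"translation":[0.005,0,0],"delta_rot":[0,0,0],"jaw":0.02},{"translation":[0.005,0,0],"delta_rot":[0,0,0],"jaw":0.02},{"translation":[0.005,0,0],"delta_rot":[0,0,0],"jaw":0.02}]'
```

```text
time: 12.23
position: [0.5924, -0.2124, 0.006]
ee_rot: [2.028, 0.363, -2.028]
force: [-0.4, 0.5, 0.1]
opening: 0.421
```

Force went from -3.5 N to about 0, so the foot is on the bench. Opening gently.

```bash
python3 -m creep '[{"translation":[0,0,0],"delta_rot":[0,0,0],"jaw":0.04},{"translation":[0,0,0],"delta_rot":[0,0,0],"jaw":0.05},{"translation":[0,0,0],"delta_rot":[0,0,0],"jaw":0.06},{"translation":[0,0,0],"delta_rot":[0,0,0],"jaw":0.07},{"translation":[0,0,0],"delta_rot":[0,0,0],"jaw":0.0854},{"translation":[0,0,0],"delta_rot":[0,0,0],"jaw":0.0854},{"translation":[0,0,0],"delta_rot":[0,0,0],"jaw":0.0854},{"translation":[0,0,0],"delta_rot":[0,0,0],"jaw":0.0854}]'
```

```text
time: 12.9
position: [0.5924, -0.2124, 0.0057]
ee_rot: [2.028, 0.364, -2.028]
force: [0.9, -0.2, -0.5]
opening: 1.004
```

```bash
python3 -m creep '[{"translation":[-0.01,0,0],"delta_rot":[0,0,0],"jaw":0.0854},{"translation":[-0.03,0,0],"delta_rot":[0,0,0],"jaw":0.0854},{"translation":[-0.05,0,0],"delta_rot":[0,0,0],"jaw":0.0854},{"translation":[-0.08,0,0],"delta_rot":[0,0,0],"jaw":0.0854},{"translation":[-0.11,0,0],"delta_rot":[0,0,0],"jaw":0.0854},{"translation":[-0.14,0,0],"delta_rot":[0,0,0],"jaw":0.0854},{"translation":[-0.16,0,0],"delta_rot":[0,0,0],"jaw":0.0854},{"translation":[-0.16,0,0],"delta_rot":[0,0,0],"jaw":0.0854},{"translation":[-0.16,0,0],"delta_rot":[0,0,0],"jaw":0.0854}]'
python3 - <<'E'
from h import *
im,d=robot.grab_frame("scene")
cv2.imwrite("pics/s6.png",cv2.resize(im[110:330,230:430],None,fx=2.7,fy=2.7,interpolation=2))
P=cloud("scene",d)
print(circ(near(P,(.5925,-.2125),.03,.032,.042),.019),circ(near(P,(.5925,-.2125),.03,.06,.08),.019),circ(near(P,(.568,.2822),.036,.04,.07),.03))
E
```

```text
time: 13.65
position: [0.5931, -0.2127, 0.1679]
ee_rot: [2.031, 0.361, -2.024]
force: [-0.4, 0.8, -0.2]
opening: 1.003
(array([ 0.5906, -0.2142]), array([ 0.593 , -0.2123]), 0.0197, 151, np.float64(0.0371)) (array([ 0.5922, -0.2127]), array([ 0.5918, -0.2123]), 0.0141, 33, np.float64(0.0683)) (array([0.5676, 0.2814]), array([0.568 , 0.2822]), 0.0358, 300, np.float64(0.0497))
```

View pics/s6.png

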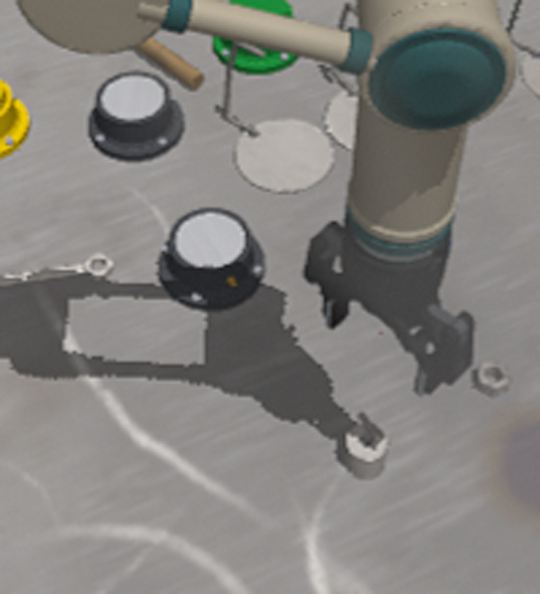

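The mandrel stands upright and free (crop 363,450), and both covers are flush. The gripper is open and clear of everything, so I hand in.

```bash
python3 -c "
from rig import robot
print(robot.sign_off())"
```

```text
the job is handed in; nothing more can be done
None
```

I gripped the mandrel by its plug and pressed the proud cover home on the left housing. The mandrel is now back on the bench, standing upright and released. I handed the job in at about 14 s of the 51 s allowed; the hand-in gives no verdict.

What the last checks showed:
- **Cover:** the depth reading puts its top at about z 0.0497 m after pressing, against 0.063 m before. That is flush with the rim. During the press the tool position read within about 2 mm of the cover's middle, and it was vertical.
- **Mandrel:** its plug top is at z 0.037 m and its cross pin at about 0.068 m, with the axis within about 1 mm between the two, so it stands upright. It sits about 3 mm from where it started.
- **Robot:** the gripper is fully open and raised well above everything.
- **Closed housing:** I carried the mandrel high over it both ways and saw no contact.

No check failed. The only disagreement was of 1–3 mm between commanded and measured positions while the arm settled.

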